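Brace the cocoa jar and take off its tight lid

TASK

The twist-off lid of the amber jar is too tight to open with the jar standing loose: first bring the jar, with its lid still tight, in through the open front of the steel brace and under its lips until it stands fully home against the back stop. Then turn the lid anticlockwise until it just comes free, lift it straight up and finish while still holding it level in the gripper, one or two centimetres above the open mouth, with the jar still home in the brace. Leave the other things on the counter where they stand.

Things in the scene. Friction and masses are not known exactly. Their poses are not given: they have to be found in the camera images.
- jar: Amber glass jar, loose, 0.3 to 0.6 kg: square body 64 x 64 mm, 76 mm tall, flat shoulder, round neck 36 mm across on top. Origin: centre of its underside; z up, x and y square to its four faces (any face may go first). With the lid on it stands 122 mm tall. With the lid tight it may be carried or slid by the lid.
- lid: Red round twist-off lid, 58 mm across, 28 mm tall, 60 g, with a white bar on top along its x axis. Origin: centre of its lower rim; closed, this is 94 mm above the jar's underside, and its side can be gripped from 94 to 122 mm. Two lugs inside it hook under two lugs of the neck. A springy seal presses them tight: loosening takes about 0.2 to 0.4 N m, too much for a jar standing loose.
- lid_top (a point): Centre of the lid's flat top, 28 mm above the lid's origin; same axes as the lid. Lid x relative to jar x: -0.35 to -0.1 rad at the start. Turned anticlockwise seen from above, the lid comes free at about +0.8 rad (0.9 to 1.15 rad of turning), springs up 3 mm, and catches again past about +2.3 rad. Clockwise it soon meets a stop. Lifted before it is free, it pulls the jar up.
- mouth (a point): Centre of the jar's mouth, on the jar's axis 120 mm above its underside (top of the relaxed black rubber seal). It is inside the lid while that is on, and is the topmost point of the jar once the lid is off.
- brace: Steel jar brace, fixed to the counter: a channel with no floor, open at its -x end, two upright walls 68 mm apart inside, back stop (87 mm tall) at +x. The jar goes in along the brace's +x. Origin: on the counter, where the centre of the jar's underside lies when the jar is fully home, touching the stop. 96 mm wide outside; foot flanges 4 mm high reach 64 mm to each side.
- brace_entry (a point): Point on the counter on the channel's midline, 40 mm before the brace's origin, where its straight walls begin. Splayed guides, 76 mm tall, reach 28 mm farther out, to about 90 mm apart. Along each wall's top a lip overhangs inward, 82 to 86 mm above the counter, with a slot 48 mm wide between the lips: the jar's shoulder slides in under them, the neck goes between, the lid passes above.
- cup: white mug, 80 mm across, 62 mm tall; bystander, loose. Origin: middle of its underside.
- glass: clear drinking glass, 74 mm across, 115 mm tall; bystander, loose. Origin: middle of its underside.
- jug: steel milk jug, 80 mm across, 100 mm tall; bystander, loose. Origin: middle of its underside.
- saucers: stack of white saucers, 140 mm across, 77 mm tall; bystander, loose. Origin: middle of its underside.
- tamper: dark steel coffee tamper, 58 mm across, 84 mm tall; bystander, loose. Origin: middle of its underside.
- spoon: steel spoon with a wooden handle, 150 mm long, lying flat along its x axis; bystander, loose. Origin: near its middle, on the counter.
Not all that is in view belongs to the job. Of the things like the lid, leave any that is brown, pink or turquoise; of the rest the smaller one is meant.

How it is judged (in metres and radians):
On the way, in this order (a step that is already met when the one before it is completed fails the run):
1. the jar stands fully home in the brace with its lid still tight (horizontal distance between jar and brace below 0.008 m and height (world z) of jar below 0.005 m and angle between jar's own z axis and vertical below 0.08 rad and angle between the x axis of lid and the x axis of jar, either way round below 0.65 rad and z of lid in the frame of jar below 0.105 m), for 0.2 s.
2. the lid has been turned free while the jar is home in the brace and the lid is still down on the neck (horizontal distance between jar and brace below 0.008 m and height (world z) of jar below 0.005 m and angle between jar's own z axis and vertical below 0.08 rad and angle between the x axis of lid and the x axis of jar, either way round above 0.72 rad and z of lid in the frame of jar below 0.11 m), for 0.05 s.
At the end, for the whole second after the job is handed in: The jar is upright on the counter within 8 mm of its home place in the brace; the lid is gripped by the fingers and still, its lower rim 3 to 45 mm above the jar's mouth and within 15 mm of its axis, tilted less than 0.2 rad, touching neither jar nor brace (horizontal distance between jar and brace below 0.008 m and height (world z) of jar below 0.005 m and angle between jar's own z axis and vertical below 0.08 rad and z of lid in the frame of mouth between 0.003 and 0.045 m and horizontal distance between lid and mouth below 0.015 m and angle between lid's own z axis and vertical below 0.2 rad and contact force between the fingers and lid above 1 N and contact force between each of jar, brace and lid below 0.3 N and linear speed of lid below 0.03 m/s); the arm keeps its last pose, push and grip.
It fails at once if the jar is tipped by more than 0.35 rad (angle between jar's own z axis and vertical above 0.35 rad).
It fails at once if a bystander is moved by more than 25 mm or knocked over (distance of any of cup, glass, jug, saucers, tamper, spoon from where it was at the start of the episode above 0.025 m or angle between any of cup, glass, jug, saucers, tamper's own z axis and vertical above 0.5 rad).
It also fails if it takes over 59 s, if anything falls off the work surface, if the arm or the gripper's body presses on something with over 40 N, if the wrist force passes 120 N, or if a joint passes its speed limit or range.

ROBOT

A 6-joint arm with a two-finger parallel gripper is mounted at the origin on the work surface. World frame = base frame: x ahead of the robot, y to its left, z up, the work surface at z = 0. Lengths are in mm, angles in degrees, forces in N, time in s.
With the tool pointing down it reaches from about 250 to 775 mm from the base axis. Payload 8.9 kg.
Tool frame: the origin (TCP) lies at the very end of the fingers, on their centre line; the grasp point (between the pads) lies 19 mm behind it; z points along the fingers, y is the line along which they close (so a half turn about z gives the same grasp; the last joint's range is limited). The gripper opens to 85 mm and grips with 20 to 120 N. Pads are 22 mm wide; open, the fingers measure 114 mm over their backs; the gripper's body (76 mm by 85 mm) begins 54 mm behind the grasp point. The pads swing forward as they close: fully open they stand 13 mm farther back than shut.
Start: joints at [-85.216, 16.656, -8.789, 64.555, 0, 82.019], TCP at [116.006, -512.022, 208.805] pointing down, gripper open.
Joint ranges: [-144.48, 144.48], [-52.06, 99.96], [-74.48, 78.29], [-112.23, 115.85], [-86.99, 84.42], [-180, 180]. Speed limits (degrees/s): [127.2, 127.2, 159.86, 180, 180, 180].

INTERFACE

Orientations are given as a 3x3 rotation matrix whose columns are the frame's x, y, z axes.
In Python, from rig import env gives the robot as it stands.
- The arm moves only by the tool send_rows, never from a script. Its argument "plan" is a list that holds one entry, the list of rows, each a list of 5 numbers: the closure in counts, from 0 (fully open) to 255 (shut), then the shift along the tool's x, y, z in cm, then the turn about the tool's z in degrees. A call has 1 to 20 rows; each row is the pose to reach, as a shift and turn from the pose commanded when the call began, along the tool's axes at that moment; what a row does not reach only later rows make up. A row lasts 1/12 s, in which the tool goes at most 41.7 mm and 7.16 degrees, less where a joint would pass 70% of its speed; a pose out of reach is approached as far as the arm can. A call with a gripper value outside its range is refused whole. The fingers move at their own pace and stop on an object; "squeeze" is the grip in N (left out, the last holds). Time passes only in rows, so rows that repeat a pose let the fingers close. It gives the time, the measured TCP pose, the force, the opening and the grip force at its end, in the units of the state.
- env.state(): the state, without advancing time (a new reading comes with each control period).
- env.grab_frame(name): name is "scene" or "top" or "wrist"; returns (picture, depth): 400x640x3 uint8, red, green, blue; 400x640 float32, mm along the optical axis (not along the pixel's ray), 0 where there is no reading.
- env.camera_model(name): a dict with "fx", "fy", "cx", "cy" (pixels), "view" (4x4, takes a point from world to camera coordinates). Camera axes: x right, y down, z forward; pixel columns grow to the right and rows downward; lengths in mm; the calibration is good to about 2 mm. A picture is of the moment at which its call begins: read the wrist's pose just before it. camera_model takes no time and is no camera call; for the wrist camera it gives the pose at the moment of the call.
- env.finish_job(): hands the job in; it is judged then, once.
Trained networks look in the newest picture that a camera, given by its name, has taken for a name from the list of things; names that differ only in an ending like _2 or _b are one class to them, and where a whole thing is asked for, a point or a joint stands for the part that bears it (a point fixed in the world has none). Each returns a list of dicts, best first, with "p" (0 to 1); they miss things now and then, are a little off and sometimes report something else, mostly with a low value. They report only what shows in the picture. A call takes as long as a camera call. They do not tell look-alikes from the thing itself.
- env.regions_of(camera, thing): "pixels" (400x640 bool, what is visible of it) and "extent" ([centre column, centre row, width, height] in pixels, round what is visible of it).
The state is a dict: "time": time; "joint_positions": joint angles; "qd": joint speeds; "joint_torque": joint torques, N m; "ee_pos": TCP position; "tool_rot": TCP orientation; "force": force on the tool from outside, world axes, zero at the start; "torque": the same for the moment, N m; "grip_width": finger opening in mm; "finger_force": force on a finger pad.
Only numpy, scipy, OpenCV 4.12 (cv2) and the standard library are available. Lean on these libraries where they do the work, as an engineer would, in place of code of your own. Each camera call takes 0.05 s, during which the arm holds its last target. There are 200 camera calls.

## Working session

There is one attempt and no reset: what is moved stays moved. The work goes in short steps, Python scripts to look and compute and a tool call to move; the robot and the scene stay as the last step left them, time stands still between calls to the robot, and variables do not carry over. Pictures are saved under pics/ and viewed, at most 10 in all, crops included, and the job is handed in when it is done.

Besides the shell and the picture viewer there is one more tool, called after "Emit:" as name(argument=value, ...) on one line, values as JSON. send_rows: Moves the arm, as the interface text tells. Its arguments: {"type":"object","properties":{"plan":{"type":"array","items":{"type":"array","items":{"type":"array","items":{"type":"number"}}}},"squeeze":{"type":"number"}},"required":["plan"]}

```bash
mkdir -p pics
cat > h.py <<'E'
import numpy as np, cv2
from rig import env
def pts(cam,depth,m=None):
    c=env.camera_model(cam); v,u=np.nonzero((depth>0)&(m if m is not None else True))
    d=depth[v,u]; P=np.c_[(u-c['cx'])/c['fx']*d,(v-c['cy'])/c['fy']*d,d]
    V=np.array(c['view']); return (P-V[:3,3])@V[:3,:3],u,v
def save(n,im): cv2.imwrite('pics/'+n+'.png',im[:,:,::-1])
E
python3 - <<'E'
from h import *
a,d=env.grab_frame('top'); save('top',a); np.save('topd',d); np.save('topa',a)
P,u,v=pts('top',d); print(P.min(0),P.max(0))
for t in ['jar','lid','brace','cup','glass','jug','saucers','tamper','spoon']:
    for r in env.regions_of('top',t)[:4]:
        Q,_,_=pts('top',d,r['pixels'])
        if len(Q): 
            h=np.percentile(Q[:,2],97); T=Q[Q[:,2]>h-6]
            print(t,round(r['p'],2),np.round(r['extent']),'n',len(Q),'topz',h.round(),'topc',((T.max(0)+T.min(0))/2).round(1),'size',np.ptp(T,0).round())
b,d=env.grab_frame('scene'); save('scene',b); np.save('scened',d)
print(env.state()['tool_rot'])
E
```

```text
[  108.73421931 -1288.53100396  -772.78026853] [1411.31043496 1227.82743712  460.14898198]
jar 0.74 [330. 255.  29.  34.] n 233 topz 81.0 topc [457.5 -23.3  99.8] size [67. 65. 49.]
lid 0.95 [376. 246.  42.  39.] n 1127 topz 45.0 topc [ 475.5 -133.1   43.8] size [82. 83.  9.]
lid 0.77 [357. 200.  39.  35.] n 933 topz 43.0 topc [581.3 -87.4  41.8] size [79. 76.  9.]
lid 0.69 [357. 296.  30.  33.] n 533 topz 33.0 topc [358.5 -87.5  30.9] size [55. 56.  8.]
lid 0.62 [303. 296.  28.  25.] n 544 topz 33.0 topc [361.5  39.1  31.6] size [56. 55. 10.]
brace 0.77 [286. 184.  60.  53.] n 1463 topz 90.0 topc [624.   72.2  88.9] size [89. 98. 10.]
brace 0.48 [328. 253.  29.  28.] n 147 topz 80.0 topc [458.5 -22.2  78.1] size [65. 62.  8.]
cup 0.82 [160. 231.  50.  31.] n 1253 topz 64.0 topc [508.1 352.8  62.6] size [76. 90. 10.]
glass 0.67 [475. 239.  44.  32.] n 1106 topz 117.0 topc [ 492.9 -348.1  116.1] size [67. 73. 11.]
jug 0.63 [187. 157.  51.  39.] n 1391 topz 102.0 topc [677.2 285.7 100.8] size [78. 80.  9.]
saucers 0.87 [458. 146.  65.  63.] n 3383 topz 80.0 topc [ 699.5 -319.    79.6] size [137. 139.  10.]
tamper 0.74 [270. 123.  22.  29.] n 477 topz 83.0 topc [765.2 112.5  81.4] size [30. 27.  9.]
tamper 0.22 [329. 254.  32.  30.] n 255 topz 122.0 topc [458.9 -22.  122.6] size [44. 53.  7.]
spoon 0.88 [358. 121.  21.  60.] n 619 topz 22.0 topc [770.5 -96.4  20.3] size [140.  47.   9.]
[[ 9.75288141e-01  2.20936740e-01 -1.44138735e-06]
 [ 2.20936739e-01 -9.75288139e-01  5.30321269e-05]
 [ 1.03109772e-05 -5.20400598e-05 -9.99999999e-01]]
```

View pics/top.png

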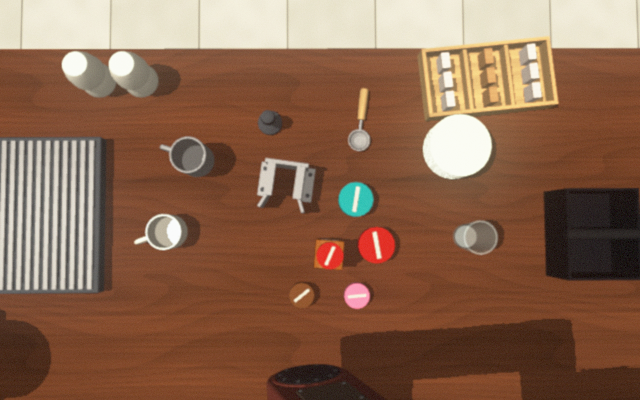

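View pics/scene.png

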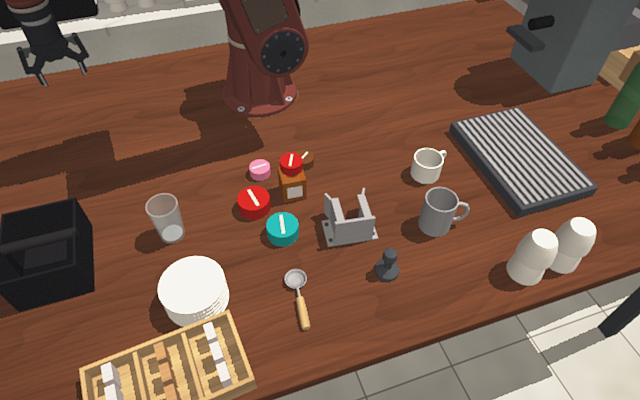

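The top view shows the jar with its small red lid at about (330,255) and the brace at (286,184), open towards the robot. The larger red lid at (377,246) is a decoy. The scene view agrees. I'll move above the work area for a close look.

Emit:
send_rows(plan=[[[0,51.2,-43,-12,0],[0,51.2,-43,-12,0],[0,51.2,-43,-12,0],[0,51.2,-43,-12,0],[0,51.2,-43,-12,0],[0,51.2,-43,-12,0],[0,51.2,-43,-12,0],[0,51.2,-43,-12,0],[0,51.2,-43,-12,0],[0,51.2,-43,-12,0],[0,51.2,-43,-12,0],[0,51.2,-43,-12,0],[0,51.2,-43,-12,0],[0,51.2,-43,-12,0],[0,51.2,-43,-12,0],[0,51.2,-43,-12,0],[0,51.2,-43,-12,0],[0,51.2,-43,-12,0],[0,51.2,-43,-12,0],[0,51.2,-43,-12,0]]], squeeze=80)

```text
time: 2.22
ee_pos: [519.7, 19.8, 328.6]
tool_rot: [[0.975, 0.221, -0.001], [0.221, -0.975, -0.0], [-0.001, 0.0, -1.0]]
force: [-0.3, -0.5, 0.2]
grip_width: 85.5
finger_force: 0.0
```

Run:
```python
from h import *
s=env.state(); print(s['time'],s['ee_pos'],s['joint_positions'],s['tool_rot'])
V=np.array(env.camera_model('wrist')['view']); print('cam',-V[:3,:3].T@V[:3,3],V[2,:3])
a,d=env.grab_frame('wrist'); save('w1',a); np.savez('w1',a=a,d=d)
P,u,v=pts('wrist',d)
C=a[v,u].astype(int); r=(C[:,0]>130)&(C[:,1]<70)&(C[:,2]<70)&(abs(P[:,2]-122)<6)
print('lid red',r.sum()); 
if r.sum(): print(cv2.minEnclosingCircle(P[r,:2].astype(np.float32)), P[r].mean(0))
```

```text
2.2167 [519.68424004  19.81725993 328.56198261] [-5.85966351e+00  1.42227759e+01  5.75408591e+00  8.15734011e+01
 -2.15889218e-02  1.61394984e+02] [[ 9.75359876e-01  2.20618497e-01 -7.69256831e-04]
 [ 2.20618327e-01 -9.75360171e-01 -2.99829235e-04]
 [-8.16450349e-04  1.22729250e-04 -9.99999659e-01]]
cam [590.8899414   35.92388515 494.19085595] [-0.2832341  -0.06413728 -0.95690379]
lid red 1125
((456.4129943847656, -25.065671920776367), 28.8355712890625) [457.35534588 -24.59714005 122.92018324]
```

View pics/w1.png

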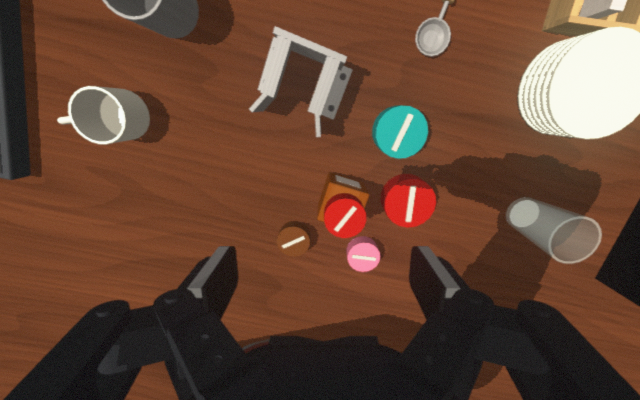

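The wrist view shows the lid at (345,218) on the amber jar and the brace at (300,80). I'll fit their poses now.

```bash
cat > fit.py <<'E'
from h import *
def go(cam,a,d):
    P,u,v=pts(cam,d); C=a[v,u].astype(int); f=np.float32
    print('==',cam)
    L=(np.hypot(P[:,0]-457,P[:,1]+24)<40)
    r=L&(P[:,2]>117)
    print('lid',cv2.minEnclosingCircle(P[r,:2].astype(f)),P[r,2].mean())
    w=r&(C.min(1)>140)
    (c,s,ang)=cv2.minAreaRect(P[w,:2].astype(f)); e=np.linalg.svd(P[w,:2]-P[w,:2].mean(0),full_matrices=False)[2][0]
    print('bar',P[w,:2].mean(0),s,np.degrees(np.arctan2(e[1],e[0])))
    j=(np.hypot(P[:,0]-457,P[:,1]+24)<50)&(C[:,0]>C[:,2]+40)&(P[:,2]>72)&(P[:,2]<80)
    print('shoulder',j.sum(),cv2.minAreaRect(P[j,:2].astype(f)), )
    j=(np.hypot(P[:,0]-457,P[:,1]+24)<55)&(P[:,2]>6)&(P[:,2]<80)
    print('body',j.sum(),cv2.minAreaRect(P[j,:2].astype(f)))
    b=(np.hypot(P[:,0]-624,P[:,1]-72)<85)
    t=b&(P[:,2]>80)&(P[:,2]<93); Q=P[t]
    print('brace top',t.sum(),cv2.minAreaRect(Q[:,:2].astype(f)))
    # back stop / lips in brace frame for yaw refinement
    fl=b&(P[:,2]>2.0)&(P[:,2]<8)&(C.max(1)-C.min(1)<30)&(C.mean(1)>70); print('flange',fl.sum(),cv2.minAreaRect(P[fl,:2].astype(f)))
    # ascii plan of top pts
    return Q
z=np.load('w1.npz'); Q=go('wrist',z['a'],z['d']); np.save('Qw',Q)
Q2=go('top',np.load('topa.npy'),np.load('topd.npy'))
im=np.full((500,500,3),255,np.uint8)
for q,c in ((Q,(0,0,255)),(Q2,(255,0,0))):
    for p in q: cv2.circle(im,(int(250+(72-p[1])*3),int(250-(p[0]-624)*3)),1,c,-1)
cv2.imwrite('pics/plan.png',im)
E
python3 fit.py
```

```text
== wrist
lid ((456.44793701171875, -25.038896560668945), 28.858505249023438) 122.96104487640473
bar [456.09470469 -24.72070059] (6.422184467315674, 42.26127243041992) 155.80251348840375
shoulder 557 ((456.70013427734375, -25.20661163330078), (64.0088882446289, 63.3776969909668), 85.15861511230469)
body 1020 ((456.91064453125, -25.186626434326172), (64.0679702758789, 63.81418228149414), 85.13333129882812)
brace top 2295 ((624.4688720703125, 72.72364044189453), (95.684326171875, 80.11494445800781), 81.68106079101562)
flange 884 ((610.9317016601562, 74.55999755859375), (128.3954620361328, 106.62279510498047), 81.81900024414062)
== top
lid ((456.5574035644531, -23.44817543029785), 28.869579315185547) 122.24493646574071
bar [457.00044072 -24.02246613] (7.12921667098999, 41.798274993896484) 155.8898982618483
shoulder 222 ((456.744384765625, -23.243953704833984), (63.802547454833984, 63.9444694519043), 85.21757507324219)
body 265 ((456.67657470703125, -21.302574157714844), (67.73323822021484, 83.72727966308594), 85.490478515625)
brace top 703 ((624.7924194335938, 73.219970703125), (94.44097137451172, 84.261474609375), 84.54774475097656)
flange 360 ((614.3900756835938, 75.46270751953125), (128.78985595703125, 100.58942413330078), 81.88691711425781)
```

View pics/plan.png

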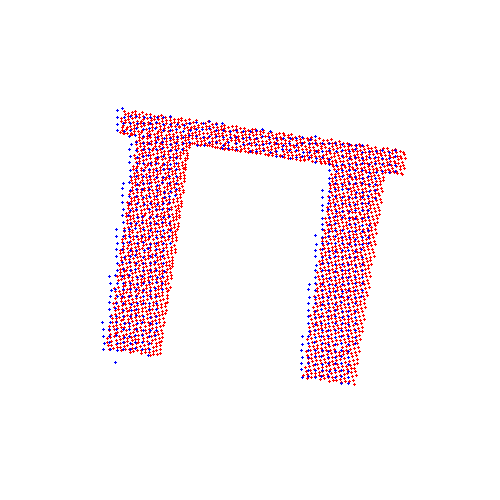

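Emit:
send_rows(plan=[[[0,-7.1,2.9,13,-10],[0,-7.1,2.9,13,-10],[0,-7.1,2.9,13,-10],[0,-7.1,2.9,13,-10],[0,-7.1,2.9,13,-10],[0,-7.1,2.9,15,-10],[0,-7.1,2.9,17,-10],[0,-7.1,2.9,19,-10],[0,-7.1,2.9,21,-10],[0,-7.1,2.9,22.5,-10],[0,-7.1,2.9,23.6,-10],[0,-7.1,2.9,23.6,-10],[0,-7.1,2.9,23.6,-10],[0,-7.1,2.9,23.6,-10]]])

```text
time: 3.43
ee_pos: [458.6, -24.0, 94.1]
tool_rot: [[0.922, 0.386, 0.002], [0.386, -0.922, -0.0], [0.002, 0.001, -1.0]]
force: [-0.2, -0.3, -0.0]
grip_width: 85.5
finger_force: 0.0
```

Run:
```python
from h import *
s=env.state(); print(s['time'],s['ee_pos'],s['force'])
a,d=env.grab_frame('wrist'); b,_=env.grab_frame('scene')
save('w2',np.hstack([cv2.resize(a,(400,250)),cv2.resize(b[80:280,140:460],(400,250))]))
```

```text
3.4333 [458.60156911 -23.98406616  94.13315776] [-0.16513443 -0.31751993 -0.02447492]
```

View pics/w2.png

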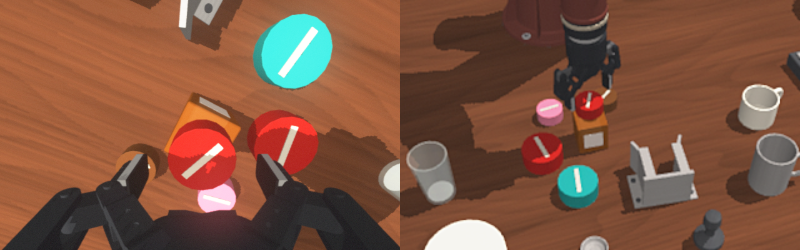

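The lid (left half, about (200,155)) sits between the fingers. I'll close on it.

Emit:
send_rows(plan=[[[0,-0.2,0,0.3,0],[0,-0.2,0,0.3,0],[255,-0.2,0,0.3,0],[255,-0.2,0,0.3,0],[255,-0.2,0,0.3,0],[255,-0.2,0,0.3,0],[255,-0.2,0,0.3,0],[255,-0.2,0,0.3,0],[255,-0.2,0,0.3,0],[255,-0.2,0,0.3,0],[255,-0.2,0,0.3,0],[255,-0.2,0,0.3,0]]], squeeze=80)

```text
time: 4.53
ee_pos: [456.0, -24.7, 90.7]
tool_rot: [[0.922, 0.387, 0.001], [0.387, -0.922, -0.001], [0.0, 0.001, -1.0]]
force: [-3.6, -1.1, 12.7]
grip_width: 53.8
finger_force: 86.1
```

```bash
cat > fit2.py <<'E'
from h import *
def lid(cam,zlo=115):
    s=env.state(); p=np.array(s['ee_pos']); a,d=env.grab_frame(cam); f=np.float32
    P,u,v=pts(cam,d); C=a[v,u].astype(int); N=np.hypot(P[:,0]-p[0],P[:,1]-p[1])
    r=(N<36)&(P[:,2]>zlo)&(((C[:,0]>120)&(C[:,1]<80)&(C[:,2]<80))|(C.min(1)>150)); w=r&(C.min(1)>150)
    e=np.linalg.svd(P[w,:2]-P[w,:2].mean(0),full_matrices=False)[2][0]
    print(cam,'lid',cv2.minEnclosingCircle(P[r,:2].astype(f)),'z',np.median(P[r,2]),'bar',P[w,:2].mean(0),np.degrees(np.arctan2(e[1],e[0])),w.sum())
    j=(N<55)&(P[:,2]>8)&(P[:,2]<83)&(C[:,0]>C[:,2]+35)&(C[:,1]>40)
    print('body',j.sum(),cv2.minAreaRect(P[j,:2].astype(f)) if j.sum() else '')
    k=j&(P[:,2]>70); print('shoulder z',np.median(P[k,2]) if k.sum() else '')
    b=(np.hypot(P[:,0]-624,P[:,1]-72)<85)&(P[:,2]>80)&(P[:,2]<93)&(C.max(1)-C.min(1)<40)
    print('brace',b.sum(),cv2.minAreaRect(P[b,:2].astype(f)) if b.sum() else '')
    return a,d
if __name__=='__main__':
    s=env.state(); print(s['time'],s['ee_pos'],s['force'],s['torque'],s['finger_force'],s['joint_positions'])
    lid('wrist'); lid('top')
E
python3 fit2.py
```

```text
4.5333 [455.95095911 -24.69838947  90.67087931] [-3.59198812 -1.14561927 12.705066  ] [-0.21870102  0.72626784  0.01054209] 86.06343084618857 [-1.22523228e+01  1.55829072e+01 -2.97997143e+01  4.45612826e+01
 -4.54968919e-02  1.44995077e+02]
wrist lid ((459.6529235839844, -22.7979736328125), 32.21367263793945) z 122.67549169025966 bar [457.96935675 -24.46041691] 141.86781313697827 1013
body 3294 ((457.666259765625, -24.692405700683594), (63.93305206298828, 62.294097900390625), 85.15230560302734)
shoulder z 76.35446635660341
brace 0 fit2.py:6: RuntimeWarning: Mean of empty slice.
  e=np.linalg.svd(P[w,:2]-P[w,:2].mean(0),full_matrices=False)[2][0]
  ret = um.true_divide(
Traceback (most recent call last):
  File "fit2.py", line 16, in <module>
    lid('wrist'); lid('top')
                  ~~~^^^^^^^
  File "fit2.py", line 6, in lid
    e=np.linalg.svd(P[w,:2]-P[w,:2].mean(0),full_matrices=False)[2][0]
      ~~~~~~~~~~~~~~~~~~~~~~~~~~~~~~~~~~~~~~~~~~~~~~~~~~~~~~~~~~~~~^^^
IndexError: index 0 is out of bounds for axis 0 with size 0
```

Emit:
send_rows(plan=[[[255,0,0,-0.2,0],[255,0,0,-0.4,0],[255,0,0,-0.5,0],[255,0,0,-0.5,0],[255,1.5,-1.2,-0.5,1],[255,3,-2.4,-0.5,2],[255,4.5,-3.6,-0.5,3.4],[255,6,-4.7,-0.5,3.4],[255,7.5,-5.9,-0.5,3.4],[255,8.8,-6.9,-0.5,3.4],[255,9.6,-7.5,-0.5,3.4],[255,10.2,-8,-0.5,3.4],[255,10.2,-8,-0.5,3.4],[255,10.2,-8,-0.5,3.4],[255,10.2,-8,-0.5,3.4]]])

```text
time: 5.88
ee_pos: [518.1, 88.3, 94.6]
tool_rot: [[0.944, 0.331, -0.001], [0.331, -0.944, -0.0], [-0.001, 0.0, -1.0]]
force: [-0.5, 0.1, -6.1]
grip_width: 53.5
finger_force: 88.8
```

```bash
sed -i "s/    e=np.linalg.*/    e=np.linalg.svd(P[w,:2]-P[w,:2].mean(0),full_matrices=False)[2][0] if w.sum()>5 else [1,0]/; s/(cv2.minEnclosingCircle(P\[r,:2\].astype(f)))/X/; s/'lid',cv2.minEnclosingCircle(P\[r,:2\].astype(f))/'lid',cv2.minEnclosingCircle(P[r,:2].astype(f)) if r.sum() else ''/" fit2.py
sed -i "s/    lid('wrist'); lid('top')/    a,d=lid('wrist'); save('c%d'%(s['time']*100),a); b,d=lid('top'); save('t%d'%(s['time']*100),b)/" fit2.py; python3 -W ignore fit2.py; ls pics
```

```text
5.8833 [518.13704494  88.32113616  94.6246706 ] [-0.49803661  0.13464186 -6.12734734] [-0.02972981  0.03465201  0.04602476] 88.84531903104971 [ 1.71621576e+00  2.21156599e+01 -1.92154343e+01  4.87183376e+01
 -2.25280303e-02  1.62374730e+02]
wrist lid ((519.1212768554688, 88.89117431640625), 29.796567916870117) z 126.46771488291995 bar [520.16594991  87.89232245] 152.18196280893946 861
body 3273 ((520.63623046875, 87.59310913085938), (64.27567291259766, 61.516258239746094), 81.83291625976562)
shoulder z 79.91529761818785
brace 10410 ((624.2722778320312, 70.12777709960938), (90.53267669677734, 80.37975311279297), 81.80970764160156)
top lid ((518.2071533203125, 88.28475189208984), 35.96615982055664) z 609.8868782676245 bar [nan nan] 0.0 0
body 0 
shoulder z 
brace 644 ((627.6891479492188, 76.72007751464844), (94.29388427734375, 80.27220153808594), 77.35985565185547)
c588.png
plan.png
scene.png
t588.png
top.png
w1.png
w2.png
```

```bash
cat > fr.py <<'E'
from h import *
def fr(O=(624.5,72.7),yaw=-8.25):
    s=env.state(); a,d=env.grab_frame('wrist'); P,u,v=pts('wrist',d); C=a[v,u].astype(int)
    t=np.radians(yaw); X=np.array([np.cos(t),np.sin(t)]); Y=np.array([-X[1],X[0]])
    q=P[:,:2]-O; U=q@X; W=q@Y; z=P[:,2]; g=C.max(1)-C.min(1)<40
    L=g&(z>80)&(z<92)&(U>-36)&(U<26)&(abs(W)<52)
    for n,m in (('+',W>0),('-',W<0)): 
        k=L&m
        if k.sum()>20: print('lip',n,k.sum(),np.percentile(W[k],[0.5,99.5]).round(2))
    k=g&(z>84)&(z<92)&(abs(W)<20)&(U>20)&(U<50); print('stop U',np.percentile(U[k],[1,99]).round(2) if k.sum()>9 else '')
    J=(C[:,0]>C[:,2]+35)&(C[:,1]>40)&(abs(W)<45)&(U<45)&(U>-170)&(z>10)&(z<83)
    for zz in ((10,40),(40,70),(70,83)):
        k=J&(z>zz[0])&(z<zz[1])
        if k.sum()>20: print('jar z',zz,k.sum(),'U',np.percentile(U[k],[.5,99.5]).round(1),'W',np.percentile(W[k],[.5,99.5]).round(1),'z',np.percentile(z[k],95).round(1))
    p=np.array(s['ee_pos']); print('tcp U,W',(p[:2]-O)@X,(p[:2]-O)@Y,p[2],'F',np.round(s['force'],1))
fr()
E
python3 fr.py
```

```text
lip + 3625 [24.88 42.68]
lip - 3951 [-41.22 -22.84]
stop U [31.44 39.74]
jar z (10, 40) 239 U [-131.9  -74. ] W [-29.3  31.8] z 37.7
jar z (40, 70) 365 U [-77.2 -74.2] W [-29.5  31.8] z 69.0
jar z (70, 83) 2666 U [-133.7  -74.4] W [-30.7  32.1] z 81.3
tcp U,W -107.27489663060031 0.18413556737132725 94.80007254618144 F [-0.5 -0.6 -5.9]
```

View pics/c588.png

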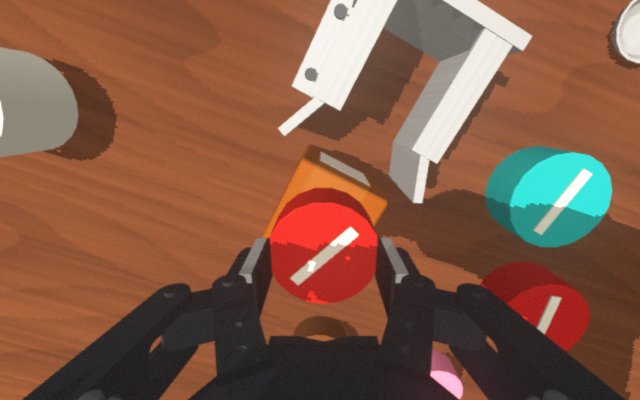

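The view shows the jar aligned with the channel, with its front face at U≈-74 and the lid in the grip around (323,245). I'll insert it in two stages.

Emit:
send_rows(plan=[[[255,0.04,-0.07,0.15,0],[255,0.9,0.4,0.15,0],[255,1.8,0.86,0.15,0],[255,2.7,1.32,0.15,0],[255,3.6,1.8,0.15,0],[255,4.5,2.25,0.15,0],[255,5.36,2.71,0.15,0],[255,5.36,2.71,0.15,0],[255,5.36,2.71,0.15,0]]])

```text
time: 6.78
ee_pos: [578.1, 80.9, 93.0]
tool_rot: [[0.944, 0.331, -0.0], [0.331, -0.944, 0.0], [-0.0, -0.0, -1.0]]
force: [-0.9, 0.6, -6.0]
grip_width: 53.4
finger_force: 89.1
```

```bash
python3 fr.py
```

```text
lip + 3333 [24.96 42.74]
lip - 2996 [-41.15 -22.84]
stop U [31.21 38.78]
jar z (10, 40) 123 U [-15.6 -14.9] W [-27.9  21.3] z 36.7
jar z (40, 70) 297 U [-52.6 -15. ] W [-27.9  33.3] z 69.3
jar z (70, 83) 1754 U [-74.8 -15.2] W [-24.4  33.3] z 79.4
tcp U,W -47.09128235153401 1.5002884112439958 93.01798442035818 F [-0.9  0.6 -6. ]
```

Emit:
send_rows(plan=[[[255,0.9,0.48,0,0],[255,1.8,0.96,0,0],[255,2.6,1.38,0,0],[255,3.3,1.74,0,0],[255,3.8,2.0,0,0],[255,4.0,2.1,0,0],[255,4.1,2.16,0,0],[255,4.1,2.16,0,0],[255,4.1,2.16,0,0]]])

```text
time: 7.58
ee_pos: [623.7, 74.5, 93.2]
tool_rot: [[0.943, 0.332, -0.001], [0.332, -0.943, 0.0], [-0.001, -0.0, -1.0]]
force: [-0.6, -0.7, -5.6]
grip_width: 53.5
finger_force: 89.2
```

```bash
python3 fr.py
```

```text
lip + 2041 [25.38 42.72]
lip - 608 [-41.11 -22.94]
stop U [31.94 39.98]
jar z (70, 83) 1157 U [-47.9  30.2] W [-27.5  24.3] z 79.8
tcp U,W -1.0875456190285502 1.6263735484207933 93.19869952653035 F [-0.6 -0.7 -5.6]
```

Emit:
send_rows(plan=[[[255,0.09,0.05,0,0],[255,0.18,0.09,0,0],[255,0.18,0.09,0,0],[255,0.18,0.09,0,0]]])

```text
time: 7.97
ee_pos: [625.2, 74.4, 93.1]
tool_rot: [[0.943, 0.332, -0.002], [0.332, -0.943, 0.0], [-0.001, -0.001, -1.0]]
force: [-4.8, 1.7, -2.8]
grip_width: 53.6
finger_force: 89.5
```

Emit:
send_rows(plan=[[[255,0,0,0.1,0],[255,0,0,0.2,0],[255,0,0,0.2,0],[255,0,0,0.2,0]]])

```text
time: 8.3
ee_pos: [625.5, 74.1, 91.9]
tool_rot: [[0.943, 0.332, -0.001], [0.332, -0.943, -0.0], [-0.001, -0.0, -1.0]]
force: [-6.5, 0.4, 2.8]
grip_width: 53.5
finger_force: 90.7
```

```bash
python3 fr.py
```

```text
lip + 2000 [25.42 42.74]
lip - 538 [-41.09 -23.02]
stop U [31.95 39.97]
jar z (70, 83) 969 U [-47.2  29.7] W [-26.9  24.2] z 78.0
tcp U,W 0.7814617981443126 1.5351049934050869 91.91477407392601 F [-6.5  0.4  2.8]
```

Emit:
send_rows(plan=[[[255,0,0,0.05,0],[255,0,0,0.05,0],[255,0,0,0.05,0],[255,0,0,0.05,0]]])

```text
time: 8.68
ee_pos: [625.6, 74.1, 91.8]
tool_rot: [[0.943, 0.332, -0.0], [0.332, -0.943, -0.0], [-0.0, 0.0, -1.0]]
force: [-7.2, -0.0, 5.5]
grip_width: 53.7
finger_force: 91.3
```

Emit:
send_rows(plan=[[[255,0,0,0,-2],[255,0,0,0,-4],[255,0,0,0,-7],[255,0,0,0,-10],[255,0,0,0,-14],[255,0,0,0,-18],[255,0,0,0,-22],[255,0,0,0,-26],[255,0,0,0,-30],[255,0,0,0,-30],[255,0,0,0,-30]]], squeeze=100)

```text
time: 9.6
ee_pos: [625.2, 74.9, 91.4]
tool_rot: [[0.651, 0.759, -0.001], [0.759, -0.651, 0.001], [0.0, -0.002, -1.0]]
force: [-7.8, 4.0, 4.0]
grip_width: 53.2
finger_force: 107.3
```

```bash
python3 fr.py; python3 -W ignore fit2.py | head -4
```

```text
lip + 2757 [25.32 42.99]
stop U [32.01 39.77]
jar z (70, 83) 805 U [-51.8  31.2] W [-38.9  38.2] z 77.6
tcp U,W 0.3327392970729281 2.294188066360714 91.36573922275429 F [-7.8  4.   4. ]
9.65 [625.17613203  74.90497936  91.36592682] [-7.64861418  3.2304943   3.53617294] [ 0.89163617  1.90677366 -0.00734273] 107.35428506080666 [ 1.43177274e-01  3.26203364e+01 -2.03849726e+00  5.54136430e+01
  7.31675065e-02  1.30746562e+02]
wrist lid ((628.2571411132812, 78.8185043334961), 33.282814025878906) z 123.0311363288184 bar [629.76957749  77.96920817] 145.77938753440193 1707
body 787 ((623.3447875976562, 71.10259246826172), (49.01007843017578, 64.57394409179688), 81.56582641601562)
```

```bash
ls -t pics | head -3
python3 - <<'E'
from h import *
a,d=env.grab_frame('wrist'); save('turn30',a)
E
```

```text
t965.png
c965.png
t588.png
```

View pics/turn30.png

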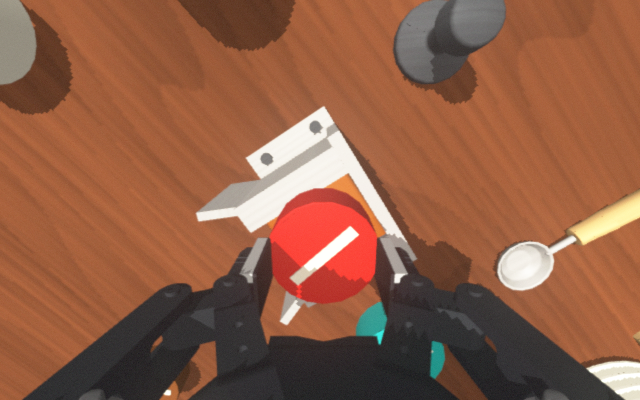

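The bar has kept its place in the gripper frame, from (290,280) to (357,230), so the lid turned with the fingers. The jar is still against the stop. I'll continue turning.

Emit:
send_rows(plan=[[[255,0,0,0,-4],[255,0,0,0,-8],[255,0,0,0,-12],[255,0,0,0,-16],[255,0,0,0,-20],[255,0,0,0,-24],[255,0,0,0,-28],[255,0,0,0,-32],[255,0,0,0,-36],[255,0,0,0,-40],[255,0,0,0,-44],[255,0,0,0,-47],[255,0,0,0,-47],[255,0,0,0,-47],[255,0,0,0,-47]]])

```text
time: 11.05
ee_pos: [626.4, 73.3, 92.5]
tool_rot: [[-0.11, 0.994, 0.001], [0.994, 0.11, -0.002], [-0.002, 0.001, -1.0]]
force: [-6.8, -4.2, 8.8]
grip_width: 53.1
finger_force: 109.3
```

```bash
python3 fr.py
python3 - <<'E'
from h import *
print(env.state()['torque'],env.state()['joint_positions'])
a,d=env.grab_frame('wrist'); b,_=env.grab_frame('scene'); save('turn77',np.hstack([cv2.resize(a,(400,250)),cv2.resize(b[140:270,280:440],(400,325))[:250]]))
E
```

```text
lip + 3094 [25.2  43.13]
stop U [31.61 39.6 ]
jar z (70, 83) 746 U [-32.4  31.7] W [-16.1  22.3] z 77.9
tcp U,W 1.782664709049765 0.8935164514466609 92.52052967609045 F [-6.8 -4.2  8.8]
[-0.60515003  1.82705539 -0.04084909] [ 0.08767466 32.55630824 -1.96179498 55.40550784 -0.08665573 83.75188976]
```

View pics/turn77.png

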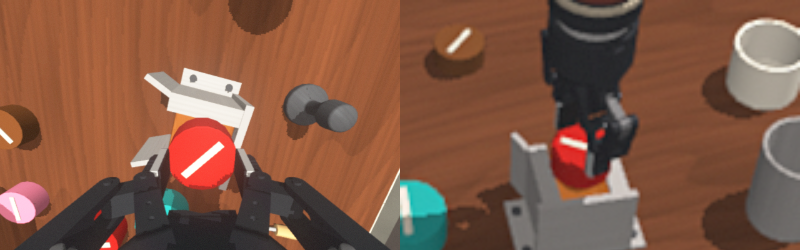

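Emit:
send_rows(plan=[[[255,0,0,-0.2,0],[255,0,0,-0.4,0],[255,0,0,-0.6,0],[255,0,0,-0.8,0],[255,0,0,-0.8,0],[255,0,0,-0.8,0]]])

```text
time: 11.7
ee_pos: [626.4, 74.0, 99.1]
tool_rot: [[-0.111, 0.994, 0.001], [0.994, 0.111, -0.0], [-0.0, 0.001, -1.0]]
force: [-2.2, -1.7, 0.7]
grip_width: 52.5
finger_force: 108.6
```

```bash
python3 fr.py
```

```text
lip + 2922 [25.14 43.14]
stop U [31.63 39.46]
jar z (70, 83) 797 U [-33.1  31.6] W [-18.4  22.4] z 77.7
tcp U,W 1.7203709120398443 1.5452526841198901 99.05992336898898 F [-2.2 -1.7  0.7]
```

Emit:
send_rows(plan=[[[255,0,0,-0.5,0],[255,0,0,-1.0,0],[255,0,0,-1.6,0],[255,0,0,-2.2,0],[255,0,0,-2.8,0],[255,0,0,-3.2,0],[255,0,0,-3.2,0],[255,0,0,-3.2,0],[255,0,0,-3.2,0],[255,0,0,-3.2,0],[255,0,0,-3.2,0]]])

```text
time: 12.67
ee_pos: [625.9, 74.2, 130.5]
tool_rot: [[-0.111, 0.994, -0.001], [0.994, 0.111, 0.0], [0.0, -0.001, -1.0]]
force: [0.1, -0.7, -0.6]
grip_width: 52.8
finger_force: 108.5
```

```bash
python3 fr.py;  python3 - <<'E'
from h import *
a,d=env.grab_frame('wrist'); b,_=env.grab_frame('scene'); save('lift',np.hstack([cv2.resize(a,(400,250)),cv2.resize(b[140:270,280:440],(400,325))[:250]]))
P,u,v=pts('wrist',d); C=a[v,u].astype(int); p=env.state()['ee_pos']
r=(np.hypot(P[:,0]-p[0],P[:,1]-p[1])<32)&(P[:,2]>150)&(P[:,2]<172)&(C[:,0]>120)&(C[:,1]<80)
print(r.sum(),np.median(P[r],0),cv2.minEnclosingCircle(P[r,:2].astype(np.float32))); A=np.c_[P[r,:2],np.ones(r.sum())]; print(np.linalg.lstsq(A,P[r,2],rcond=None)[0])
E
```

```text
lip + 2203 [25.12 43.12]
lip - 30 [-32.24 -22.75]
stop U [31.75 39.61]
jar z (70, 83) 1260 U [-33.   30.4] W [-13.4  22.7] z 78.0
tcp U,W 1.199360724211022 1.6507672950499213 130.45001164209503 F [ 0.1 -0.7 -0.6]
8162 [624.52677837  79.58940587 161.99696167] ((625.4491577148438, 75.44424438476562), 29.244468688964844)
[ 4.02094998e-03 -3.72730282e-02  1.62047362e+02]
```

View pics/lift.png

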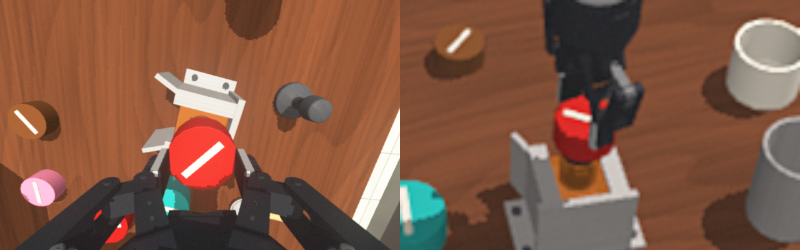

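The lid is lifted level, its top at z≈162 and its rim about 14 mm above the mouth. The jar is still home, and the tool carries only the lid's weight.

```bash
python3 -c "
from rig import env
print(env.finish_job())"
```

```text
the job is handed in; nothing more can be done
None
```

I handed the job in at about 12.7 s: the jar is home against the back stop and the lid, turned free, is held level about 14 mm above the open mouth; the hand-in returned no verdict.

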